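Set an empty sauce pot in the tray and hold the filling funnel over it

TASK

Set the single empty sauce pot, open end up, down into the one free well of the four-well pot tray, and let go of it. Then lift the steel filling funnel out of its wire stand by its handle, carry it over without disturbing the sealed pots or the stack of spare pots, and bring its spout, level and centred, to about a centimetre above the mouth of that pot, never letting the funnel touch the pot, because its rim must stay clean for sealing. Finish there, still gripping the funnel by its handle and holding it motionless in the air for the colleague who will ladle the sauce: do not put it down.

Things in the scene. Friction and masses are not known exactly. Their poses are not given: they have to be found in the camera images.
- pot: the empty sauce pot, white plastic, open at the top: 57 mm high, foot 47 mm across, body widening to 53 mm, with a 7.5 mm deep rim band 60 mm across at the top (mouth 49 mm across inside); 30 g. Stands alone on the counter, open end up. Origin at the centre of its underside, z up through the mouth
- pot_mouth (a point): centre of the empty pot's mouth, level with the top of its rim (57 mm above its underside)
- pot_tray: grey pot tray, 202 x 202 mm, 34 mm high, fixed to the counter, with four round wells 55 mm across and 28 mm deep (well floor 6 mm above the counter) centred 45 mm from its centre along both its x and y; three wells hold sealed pots, the well at its (+x, +y) corner is free. Origin at the centre of its underside, z up
- free_well (a point): centre of the floor of the tray's free well; a seated pot's origin is there and its rim stands 29 mm above the tray's top
- funnel: steel filling funnel with one straight black handle: spout 32 mm across at its lower end, cone up to a collar 88 mm across and a flat lip 116 mm across (underside 78 mm above the spout's end, top 82 mm). Origin at the centre of the spout's open lower end, z up along its axis; the handle points along its -y. About 160 g (varies by a quarter). It hangs by its lip in the wire stand, spout end 30 mm above the counter; it must rise 80 mm straight up to come clear of the stand
- spout (a point): centre of the open lower end of the funnel's spout (the funnel's origin)
- handle (a point): middle of the funnel's handle, 117 mm out from the funnel's axis along the funnel's -y and 86 mm above the spout's end. The handle is a level bar 14 mm wide, 16 mm high and 90 mm long (72 to 162 mm from the axis)
- funnel_stand: wire stand fixed to the counter: a ring of 6 mm wire, 102 mm across and its top 108 mm above the counter, on three legs; the whole 130 mm across. Origin at the centre of its underside
- sealed_pot_1: filled pot sealed with a foil lid, 60 mm across and 58 mm high, in a well of the tray: a bystander. Origin at the centre of its underside
- sealed_pot_2: another such sealed pot in the tray
- sealed_pot_3: another such sealed pot in the tray
- pot_stack: loose stack of spare pots nested mouth down, 60 mm across and 102 mm high, on the counter: a bystander that topples easily. Origin at the centre of its underside
Things that resemble listed ones, but are neither listed nor needed, are in the scene too. Leave any blue or yellow look-alike of the sealed_pot_2 alone.

How it is judged:
By the outcome, as a careful person would: the job done as asked, in the order asked, and still so for the second after the job is handed in, while the arm keeps its last pose, push and grip.
It also fails if it takes over 58 s, if anything falls off the work surface, if the arm or the gripper's body presses on something with over 40 N, if the wrist force passes 120 N, or if a joint passes its speed limit or range.

ROBOT

A 6-joint arm with a two-finger parallel gripper is mounted at the origin on a cart in front of the work surface, level with it; the furniture and walls round the work are solid. World frame = base frame: x ahead of the robot, y to its left, z up, the work surface at z = 0. Lengths are in mm, angles in rad, forces in N, time in s.
With the tool pointing down it reaches from about 325 to 750 mm from the base axis. Payload 7.6 kg.
Tool frame: the origin (TCP) lies on the centre line of the jaws, within the pads' length; the fingertips stand 11 mm ahead of it and the grasp point (between the pads) lies 8 mm behind it; x points along the fingers, y is the direction in which the jaws open and shut, and the axes are right-handed (so a half turn about x gives the same grasp; the last joint's range is limited). The gripper opens to 85 mm and grips with 20 to 120 N. Pads are 22 mm wide; open, the fingers measure 114 mm over their backs; the gripper's body (76 mm by 85 mm) begins 54 mm behind the grasp point. The pads swing forward as they close: fully open they stand 13 mm farther back than shut.
Start: joints at [-1.27, 0.052, 1.401, -0, 1.689, -0.07], TCP at [190.265, -489.33, 242.323] pointing down, gripper open.
Joint ranges: [-2.9, 2.9], [-0.91, 2.17], [0.12, 2.37], [-1.06, 4.2], [0.26, 2.73], [-2.93, 2.93]. Speed limits (rad/s): [2.57, 2.57, 3.01, 3.14, 3.14, 3.14].

INTERFACE

Orientations are given as a rotation vector (axis times angle).
In Python, from workcell import env gives the robot as it stands. Calls block until the motion is done:
- env.movep(position, orientation): joint-space move of the TCP to a pose.
- env.line_to(position, rot=None, vel=150, guard=None): straight line of the TCP; rot=None keeps the orientation; vel is the mean speed in mm/s. With guard (N) it stops when the force on the tool has changed by that much, and returns True; else False.
- env.set_joints(angles): joint-space move.
- env.release() and env.grasp(): open the fingers fully, or close them until they stop; the grip force is fixed at half the most.
- env.hold(seconds).
- env.inverse_kinematics(position, orientation): joint angles nearest the present ones, or None.
- env.observe(): the state.
- env.snapshot(name): name is "side" or "top" or "wrist"; returns the picture (420x560x3 uint8, red, green, blue); there is no depth.
- env.camera_info(name): a dict with "mtx" (3x3 intrinsics, pixels), "T" (4x4, takes a point from camera to world coordinates). Camera axes: x right, y down, z forward; pixel columns grow to the right and rows downward; lengths in mm; the calibration is good to about 2 mm. A picture is of the moment at which its call begins: read the wrist's pose just before it. camera_info takes no time and is no camera call; for the wrist camera it gives the pose at the moment of the call.
A pose or a line that the arm cannot do raises env.Unreachable and nothing moves.
- env.hand_in(): hands the job in, once; it reports no verdict.
The state is a dict: "time_s": time; "joints": joint angles; "qvel": joint speeds; "joint_torque": joint torques, N m; "ee_pos": TCP position; "tool_rot": TCP orientation; "ft_force": force on the tool from outside, world axes, zero at the start; "ft_torque": the same for the moment, N m; "grip_width": finger opening in mm.
Only numpy, scipy, OpenCV 4.12 (cv2) and the standard library are available. Lean on these libraries where they do the work, as an engineer would, in place of code of your own. Each camera call takes 0.05 s, during which the arm holds its last target. There are 200 camera calls.

## Working session

There is one attempt and no reset: what is moved stays moved. The work goes in short steps, each a Python script; the robot and the scene stay as the last script left them, time stands still between calls to the robot, and variables do not carry over. Pictures are saved under pics/ and viewed, about 8 in all and at most 12, crops included, and the job is handed in when it is done.

```bash
mkdir -p pics
python3 - <<'E'
from workcell import env
import cv2,numpy as np
for n in("top","side"):
    im=env.snapshot(n); cv2.imwrite(f"pics/{n}0.png",cv2.resize(im[...,::-1],(800,600),interpolation=cv2.INTER_CUBIC))
    c=env.camera_info(n); print(n,c["mtx"].round(1).tolist(),c["T"].round(3).tolist())
c=env.camera_info("wrist"); print(c["mtx"].round(1).tolist(),c["T"].round(3).tolist())
s=env.observe();print(s)
E
```

```text
top [[415.4, 0.0, 277.7], [0.0, 415.4, 211.6], [0.0, 0.0, 1.0]] [[-0.012, -0.998, 0.061, 515.438], [-1.0, 0.012, -0.001, -167.187], [-0.0, -0.061, -0.998, 938.48], [0.0, 0.0, 0.0, 1.0]]
side [[533.7, 0.0, 287.9], [0.0, 533.7, 200.5], [0.0, 0.0, 1.0]] [[-0.954, -0.17, 0.246, 305.876], [-0.299, 0.496, -0.815, 687.372], [0.017, -0.851, -0.524, 650.632], [0.0, 0.0, 0.0, 1.0]]
[[364.9, 0.0, 274.5], [0.0, 364.9, 211.2], [0.0, 0.0, 1.0]] [[0.362, -0.894, -0.264, 256.747], [-0.932, -0.348, -0.102, -462.627], [-0.001, 0.283, -0.959, 373.114], [0.0, 0.0, 0.0, 1.0]]
{'time_s': 0.1, 'joints': array([-1.27029805e+00,  5.27799954e-02,  1.40158034e+00, -5.15280524e-06,
        1.68862727e+00, -7.03079037e-02]), 'qvel': array([-0.00033271, -0.00148166, -0.00318265, -0.00083666,  0.00030911,
        0.00058203]), 'joint_torque': array([ 6.97392461e-04, -3.82581460e+01, -3.60986888e+01, -5.04752711e-05,
        4.80025046e-03, -1.56208716e-05]), 'ee_pos': array([ 190.1856766 , -489.07610512,  241.5750295 ]), 'tool_rot': array([ 2.01928671,  0.38018573, -2.01962631]), 'ft_force': array([ 0.11309991,  0.04694554, -0.00259294]), 'ft_torque': array([ 0.0433401 , -0.01496393,  0.02384475]), 'grip_width': 85.4980181290647}
```

View pics/top0.png

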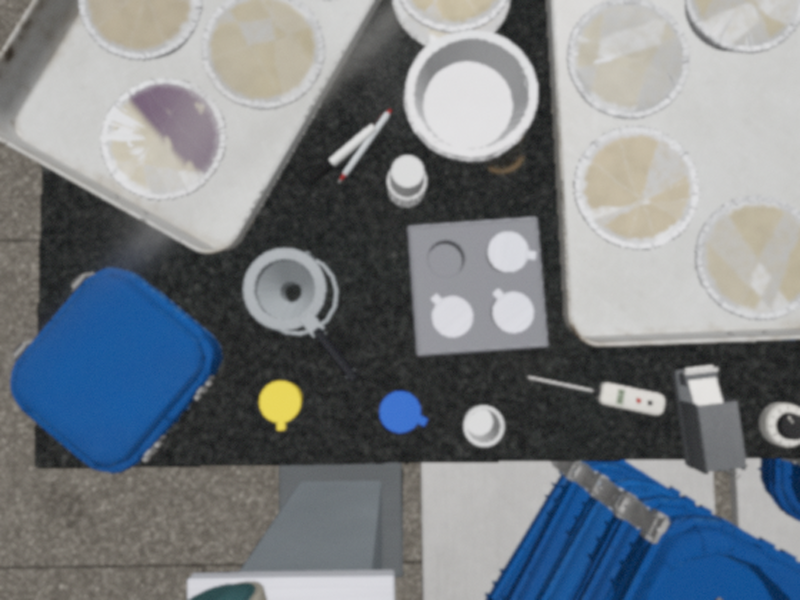

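View pics/side0.png

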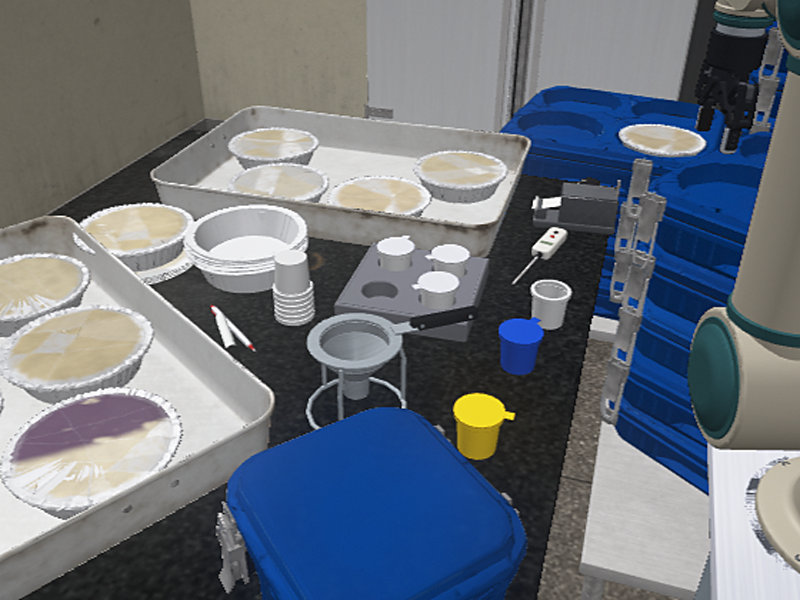

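The top view shows the pot at (484,426), the tray centred near (480,286) with its free well at (446,259), the stack at (407,181), and the funnel at (290,290) with its handle running to (350,377). Next I'll enlarge that region.

```bash
cat > h.py <<'E'
from workcell import env
import numpy as np,cv2
from scipy.spatial.transform import Rotation as R
def ray(c,u,v):
    T=c["T"]; d=T[:3,:3]@np.linalg.solve(c["mtx"],[u,v,1.]); return T[:3,3],d
def onz(c,u,v,z):
    o,d=ray(c,u,v); return (o+d*(z-o[2])/d[2])
def proj(c,p):
    q=np.linalg.inv(c["T"])@np.append(p,1); q=c["mtx"]@q[:3]; return q[:2]/q[2]
def crop(im,x0,y0,w,h,s,fn):
    cv2.imwrite(fn,cv2.resize(im[y0:y0+h,x0:x0+w,::-1],None,fx=s,fy=s,interpolation=cv2.INTER_CUBIC))
def down(yaw):  # tool x down, jaw axis y at world angle yaw
    x=np.array([0,0,-1.]);y=np.array([np.cos(yaw),np.sin(yaw),0]);
    return R.from_matrix(np.c_[x,y,np.cross(x,y)]).as_rotvec()
E
python3 - <<'E'
from h import *
im=env.snapshot("top"); crop(im,165,160,220,165,3.6,"pics/topc.png")
E
```

```text
(no output)
```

View pics/topc.png

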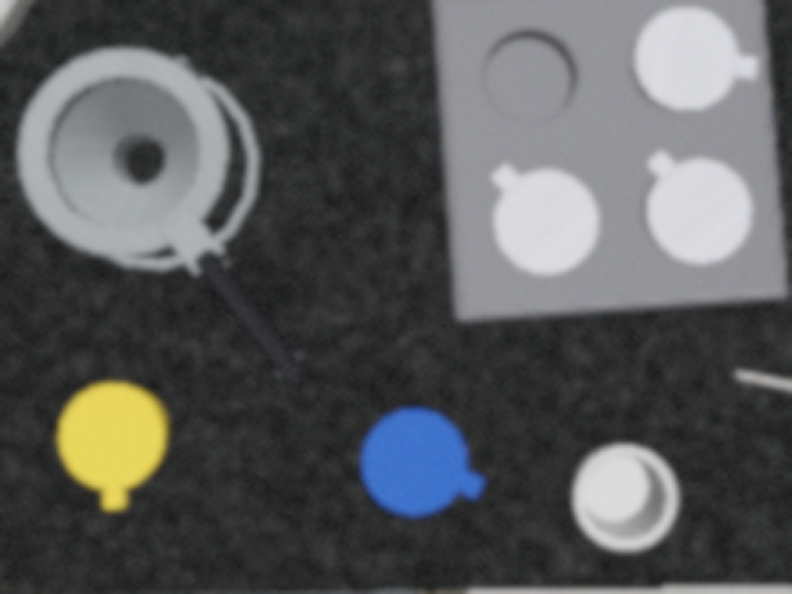

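The crop shows the pot rim centred at (626,497) and the well mouth at (530,75). The funnel lip is centred at (123.5,152) and its handle runs from (208,262) to (291,372). The foils are at (687,58), (546,221) and (700,211).

Run:
```python
from h import *
c=env.camera_info("top");s=env.camera_info("side")
P=dict(pot=(626,497,57),well=(530,75,34),f1=(687,58,64),f2=(546,221,64),f3=(700,211,64),fun=(123.5,152,112),hs=(208,262,116),he=(291,372,116),cbl=(457,321,34),cbr=(788,298,34),ctl=(433,0,34),blue=(414,462,58),yel=(112,436,58))
Q={}
for k,(U,V,z) in P.items():
    Q[k]=onz(c,165+(U+.5)/3.6-.5,160+(V+.5)/3.6-.5,z); p=proj(s,Q[k]); print(k,Q[k].round(1),"r",np.hypot(*Q[k][:2]).round(),"side800",((p+.5)*1.4286-.5).round(0))
st=onz(c,(407+.5)/1.4286-.5,(165+.5)/1.4286-.5,102);print("stack",st.round())
m=(Q['f1']+Q['f2'])/2;e=Q['f1']-Q['f3'];print("tray centre",m,"x-axis yaw",np.degrees(np.arctan2(e[1],e[0])))
e=Q['cbr']-Q['cbl'];print(np.degrees(np.arctan2(e[0],-e[1])),np.linalg.norm(e));e=Q['ctl']-Q['cbl'];print(np.degrees(np.arctan2(e[1],e[0])))
print("well by sym",Q['f1']+Q['f2']-Q['f3'])
d=Q['he']-Q['fun'];print(np.linalg.norm(d),np.degrees(np.arctan2(d[1],d[0])))
print(np.degrees(np.arctan2(*(Q['he']-Q['hs'])[[1,0]])))
```

```text
pot [ 387.1 -293.3   57. ] r 486.0 side800 [550. 290.]
well [ 638.6 -243.6   34. ] r 683.0 side800 [379. 291.]
f1 [ 643.4 -333.7   64. ] r 725.0 side800 [395. 246.]
f2 [ 548.4 -248.9   64. ] r 602.0 side800 [438. 282.]
f3 [ 553.2 -339.1   64. ] r 649.0 side800 [450. 254.]
fun [587.7 -10.8 112. ] r 588.0 side800 [354. 340.]
hs [526.2 -58.  116. ] r 529.0 side800 [414. 325.]
he [ 465.5 -103.1  116. ] r 477.0 side800 [471. 315.]
cbl [ 489.9 -197.    34. ] r 528.0 side800 [466. 325.]
cbr [ 501.3 -396.8   34. ] r 639.0 side800 [489. 259.]
ctl [ 685.4 -185.1   34. ] r 710.0 side800 [336. 305.]
blue [ 409. -170.   58.] r 443.0 side800 [521. 332.]
yel [426.1   6.2  58. ] r 426.0 side800 [479. 411.]
stack [ 764. -185.  102.]
tray centre [ 595.91629858 -291.27278024   64.        ] x-axis yaw 3.46846189554534
3.2619436678981057 200.15403466284937
3.4759471205781582
well by sym [ 638.67073346 -243.42430042   64.        ]
153.16401077218808 -142.93695623714885
-143.33205741461325
```

Positions agree with the side view and the given sizes: well spacing is about 90 mm and the tray edge about 200 mm. I'll move above the pot and check from the wrist.

Run:
```python
from h import *
for k,p in dict(pot=(387,-293,44),potup=(387,-293,180),well=(638.7,-243.5,50),wellup=(638.7,-243.5,150)).items():
    for y in (48.5,-41.5,138.5,-131.5):
        q=env.inverse_kinematics(p,down(np.radians(y))); print(k,y,None if q is None else np.round(q,2))
d=np.radians(-143);
for k,c,z in (("fun",(587.7,-10.8),108),("funup",(587.7,-10.8),210),("end",(638.7,-243.5),151)):
  for dy in (90,-90):
    q=env.inverse_kinematics((c[0]+105*np.cos(d),c[1]+105*np.sin(d),z),down(d+np.radians(dy))); print(k,dy,None if q is None else np.round(q,2))
```

```text
pot 48.5 [-0.72  0.11  1.75  0.    1.28 -1.57]
pot -41.5 [-0.72  0.11  1.75 -0.    1.28  0.  ]
pot 138.5 None
pot -131.5 [-0.72  0.11  1.75  0.    1.28  1.57]
potup 48.5 [-0.72 -0.03  1.61  0.    1.56 -1.57]
potup -41.5 [-0.72 -0.03  1.61 -0.    1.56  0.  ]
potup 138.5 None
potup -131.5 [-0.72 -0.03  1.61  0.    1.56  1.57]
well 48.5 [-0.42  0.62  1.09  0.    1.43 -1.26]
well -41.5 [-0.42  0.62  1.09 -0.    1.43  0.31]
well 138.5 [-0.42  0.62  1.09  0.    1.43 -2.84]
well -131.5 [-0.42  0.62  1.09  0.    1.43  1.88]
wellup 48.5 [-0.42  0.54  0.99  0.    1.61 -1.26]
wellup -41.5 [-0.42  0.54  0.99 -0.    1.61  0.31]
wellup 138.5 [-0.42  0.54  0.99  0.    1.61 -2.84]
wellup -131.5 [-0.42  0.54  0.99  0.    1.61  1.88]
fun 90 [-0.22  0.1   1.63 -0.    1.42  0.71]
fun -90 [-0.22  0.1   1.63 -0.    1.42 -2.43]
funup 90 [-0.22  0.02  1.5  -0.    1.62  0.71]
funup -90 [-0.22  0.02  1.5  -0.    1.62 -2.43]
end 90 [-0.56  0.4   1.18 -0.    1.56  0.36]
end -90 [-0.56  0.4   1.18 -0.    1.56 -2.78]
```

Run:
```python
from h import *
env.movep((387,-293,140),down(np.radians(-41.5)));env.hold(.3)
s=env.observe();print(s["time_s"],s["ee_pos"].round(1))
c=env.camera_info("wrist");im=env.snapshot("wrist")
cv2.imwrite("pics/w1.png",im[...,::-1])
print(c["T"].round(2).tolist());print(proj(c,(387.1,-293.3,57)),proj(c,(638.7,-243.5,34)))
```

```text
1.5833 [ 386.7 -293.7  140.2]
[[0.75, -0.64, -0.19, 433.9], [-0.66, -0.72, -0.21, -239.24], [0.0, 0.28, -0.96, 271.78], [0.0, 0.0, 0.0, 1.0]]
[275.52933212 223.75963012] [ 572.62895463 -161.36854806]
```

View pics/w1.png

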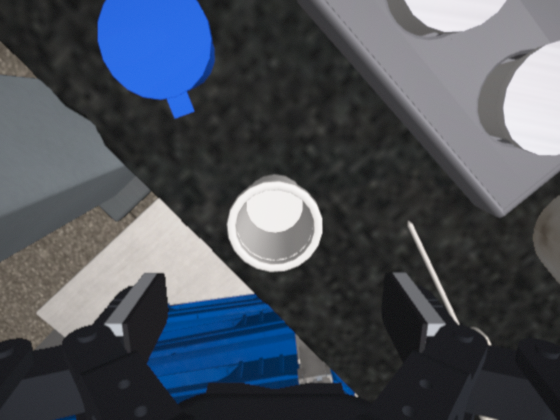

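The pot rim is centred at about (275,226) against the predicted (275.5,223.8), so it agrees to about 1 mm. Grasping now.

Run:
```python
from h import *
env.line_to((386.6,-293.6,44),vel=120,guard=8)
print(env.observe()["ee_pos"].round(1));env.grasp();print(env.observe()["grip_width"])
env.line_to((386.6,-293.6,150),vel=120);s=env.observe();print(s["grip_width"],s["ft_force"])
env.movep((638.7,-243.5,140),down(np.radians(-41.5)));env.hold(.4)
s=env.observe();print(s["time_s"],s["ee_pos"].round(2),s["grip_width"])
c=env.camera_info("wrist");im=env.snapshot("wrist");np.save("w2T.npy",c["T"])
cv2.imwrite("pics/w2.png",im[...,::-1])
p=s["ee_pos"]
for k,q in dict(well=(638.7,-243.5,34),rim=(p[0],p[1],p[2]+13),foot=(p[0],p[1],p[2]-44),f1=(643.4,-333.7,64),f2=(548.4,-248.9,64),f3=(553.2,-339.1,64),ctl=(595.9+101*(np.cos(.06)-np.sin(.06)),-291.3+101*(np.cos(.06)+np.sin(.06)),34)).items(): print(k,proj(c,q).round(1))
```

```text
[ 387.1 -294.    44.8]
56.85519011834555
56.69571643174374 [-0.07633379 -0.45443259 -0.53267232]
5.4167 [ 638.43 -243.84  140.37] 57.21794633972954
well [275.3 213.1]
rim [276.3 307.7]
foot [275.7 248.6]
f1 [372.5 320.9]
f2 [177.1 320.4]
f3 [274.4 400.5]
ctl [274.9  91.6]
```

View pics/w2.png

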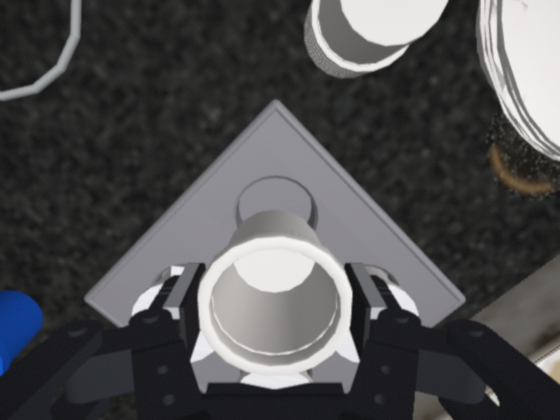

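The held pot's rim is centred at (275,306) against the predicted (276,308). The well is centred at x 275.5 with its top edge at row 176, predicted 175. They are aligned, so I'll lower the pot under guard.

Run:
```python
from h import *
env.line_to((638.9,-243.3,90),vel=120);print(env.observe()["ee_pos"].round(2))
g=env.line_to((638.9,-243.3,49),vel=30,guard=4);s=env.observe();print(g,s["ee_pos"].round(2),s["ft_force"])
```

```text
[ 639.07 -243.37   90.36]
True [ 638.75 -243.26   51.56] [-1.10584831 -0.27956177  5.24907585]
```

Run:
```python
from h import *
env.release();env.hold(.2)
env.line_to((638.8,-243.3,180),vel=130);env.hold(.3)
c=env.camera_info("wrist");im=env.snapshot("wrist");np.save("w3T.npy",c["T"])
cv2.imwrite("pics/w3.png",im[...,::-1]);s=env.observe();print(s["time_s"],s["ee_pos"])
for q in ((638.7,-243.5,63),(643.4,-333.7,64),(548.4,-248.9,64)): print(proj(c,q).round(1))
d=np.radians(-143)
env.movep((587.7+105*np.cos(d),-10.8+105*np.sin(d),190),down(d+np.pi/2));env.hold(.3)
c=env.camera_info("wrist");im=env.snapshot("wrist");np.save("w4T.npy",c["T"])
cv2.imwrite("pics/w4.png",im[...,::-1]);s=env.observe();print(s["time_s"],s["ee_pos"])
u=np.array([np.cos(d),np.sin(d),0]);o=np.array([587.7,-10.8,30])
for r,z in ((72,94),(162,94),(0,82)): print(proj(c,o+u*r+(0,0,z)).round(1))
```

```text
9.3 [ 638.73750545 -243.26200631  179.67996895]
[276.2 209.6]
[359.9 292. ]
[191.3 291.1]
10.525 [504.09456264 -74.43960068 189.75232937]
[274.5 177.2]
[274.6 320.6]
[274.3  37.5]
```

View pics/w3.png

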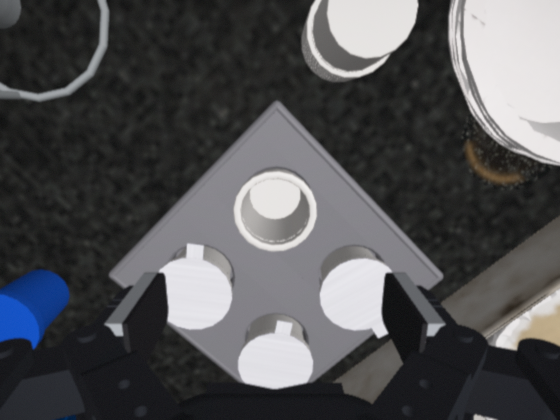

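View pics/w4.png

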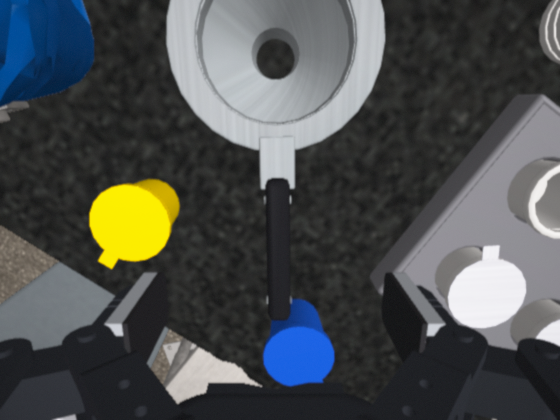

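The pot is seated in the well, with its rim at (275.5,208.5) against the predicted (276,210). The funnel handle runs from (277,180) to (279,318), about 2 mm right of my estimate and turned 0.9°. I'll correct for that, grip and lift.

Run:
```python
from h import *
c=env.camera_info("wrist");c["T"]=np.load("w3T.npy");print("mouth",onz(c,275.5,208.7,63))
c["T"]=np.load("w4T.npy")
a=onz(c,277.3,180,124);b=onz(c,279,318,124);d=np.arctan2(*(b-a)[[1,0]]);print(a,b,np.degrees(d),np.linalg.norm(b-a))
m=(a+b)/2;g=m-12*np.array([np.cos(d),np.sin(d),0]);print(g)
ax=m-117*np.array([np.cos(d),np.sin(d),0]);print("axis",ax)
r=down(d+np.pi/2)
env.line_to((g[0],g[1],140),r,vel=120)
print(env.line_to((g[0],g[1],108.3),vel=60,guard=8));s=env.observe();print(s["ee_pos"].round(2))
env.grasp();env.hold(.2);t=env.observe();print(t["grip_width"],t["ft_force"],t["ft_torque"])
np.save("g.npy",[g[0],g[1],d])
print(env.line_to((g[0],g[1],123),vel=40,guard=15))
env.line_to((g[0],g[1],215),vel=80);env.hold(.4);t=env.observe();print(t["time_s"],t["ee_pos"],t["grip_width"],t["ft_force"],t["ft_torque"])
c=env.camera_info("wrist");im=env.snapshot("wrist");np.save("w5T.npy",c["T"]);cv2.imwrite("pics/w5.png",im[...,::-1])
im=env.snapshot("side");crop(im,140,100,280,210,2.8,"pics/s5.png")
```

```text
mouth [ 638.79871179 -242.66084997   63.        ]
[529.90276203 -56.30650715 124.        ] [ 461.44886431 -109.34964159  124.        ] -142.22883205789293 86.5997126089134
[505.16137321 -75.47796207 124.        ]
axis [588.16002348 -11.1644794  124.        ]
False
[505.23 -75.49 108.36]
13.125514108657837 [ 0.04803359 -0.39262626  1.32768081] [-0.02441272 -0.05671928  0.00647552]
False
14.8333 [505.14211406 -75.46283817 214.90680255] 12.549575899065443 [ 0.10825091 -0.28678774 -2.22626439] [-0.0921988   0.10603682 -0.04962177]
```

View pics/s5.png

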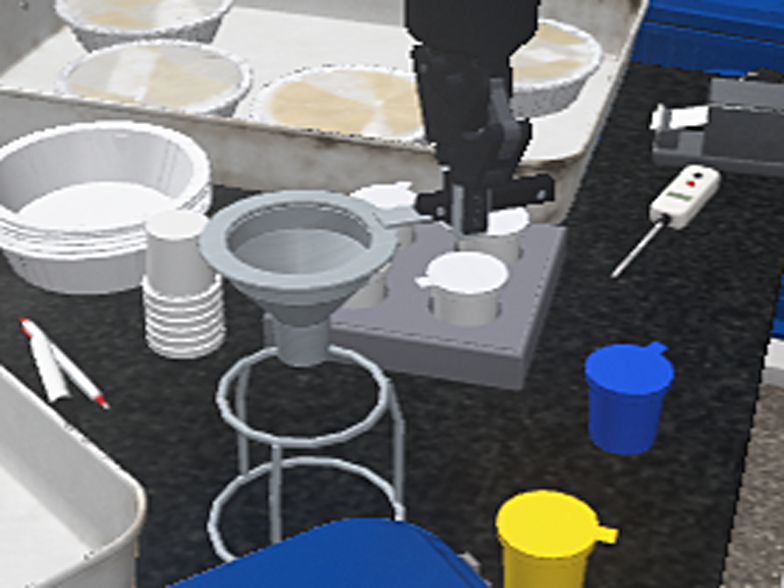

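View pics/w5.png

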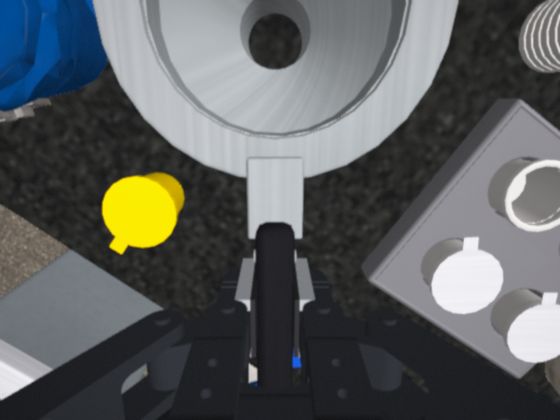

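The funnel is clear of the stand and hangs about level. In the side crop the lip spans x 200–399, y 191–294, and the spout bottom is at about (303,365). In the wrist view the lip's near edge is at row 178. I'll compare these with the model to estimate sag.

Run:
```python
from h import *
w=env.camera_info("wrist");w["T"]=np.load("w5T.npy");s=env.camera_info("side")
g=np.load("g.npy");d=g[2];u=np.array([np.cos(d),np.sin(d),0]);l=np.array([-u[1],u[0],0])
p=np.array([505.14,-75.46,214.91+7.7])
ph=np.linspace(0,2*np.pi,360)
def fun(r,z,t,roll=0):
    pts=np.array([(-105+ r*np.cos(a),r*np.sin(a),z-86) for a in ph])
    return p+R.from_rotvec(l*t+u*roll).apply(pts@np.array([u,l,[0,0,1]]))
def box(c,P,f=lambda x:x):
    q=np.array([f(proj(c,x)) for x in P]);return np.r_[q.min(0),q.max(0)].round(0)
sc=lambda q:(q-[140,100]+.5)*2.8-.5
for t in (-5,-3,-1.5,0,1.5,3,5):
    a=np.radians(t)
    print(t,"side lip",box(s,fun(58,82,a),sc),"spout",box(s,fun(16,0,a),sc),"| w lip",box(w,fun(58,82,a)),"spout",box(w,fun(16,0,a)),"dz",(fun(0,0,a)[0][2]-p[2]+86).round(1))
for ro in(-3,3):print("roll",ro,box(s,fun(58,82,0,np.radians(ro)),sc),box(w,fun(58,82,0,np.radians(ro))))
```

```text
-5 side lip [200. 199. 399. 306.] spout [288. 347. 340. 379.] | w lip [ 103. -206.  450.  176.] spout [247.  25. 304.  86.] dz -8.8
-3 side lip [199. 195. 399. 299.] spout [283. 344. 335. 375.] | w lip [  97. -225.  456.  176.] spout [246.  17. 305.  80.] dz -5.4
-1.5 side lip [198. 192. 398. 294.] spout [279. 341. 331. 372.] | w lip [  92. -239.  461.  176.] spout [246.  10. 306.  75.] dz -2.7
0 side lip [197. 189. 398. 289.] spout [275. 339. 328. 368.] | w lip [  88. -255.  466.  176.] spout [245.   4. 306.  70.] dz 0.0
1.5 side lip [196. 186. 398. 284.] spout [271. 336. 324. 365.] | w lip [  83. -271.  471.  177.] spout [245.  -3. 307.  65.] dz 2.8
3 side lip [196. 182. 398. 279.] spout [268. 333. 321. 362.] | w lip [  78. -288.  476.  177.] spout [244. -10. 307.  61.] dz 5.6
5 side lip [196. 177. 398. 273.] spout [263. 328. 316. 357.] | w lip [  70. -312.  484.  178.] spout [243. -19. 308.  54.] dz 9.5
roll -3 [197. 193. 398. 285.] [  82. -255.  460.  176.]
roll 3 [197. 185. 398. 293.] [  93. -255.  471.  176.]
```

Both views suggest the nose sags about 1.3°. I'll tilt the tool to compensate, carry the funnel across high, come down to 25 mm above the mouth and check there.

```bash
cat >> h.py <<'E'
MOUTH=np.array([638.75,-243.2,63])
def pose(h,sag,off=(0,0),base=MOUTH,roll=0):
    d=np.load("g.npy")[2];u=np.array([np.cos(d),np.sin(d),0]);l=np.array([-u[1],u[0],0])
    q=R.from_rotvec(l*np.radians(sag)+u*np.radians(roll))
    p=base+[off[0],off[1],h]+105*u+[0,0,86.]
    return p-q.apply([0,0,7.7]),(q*R.from_rotvec(down(d+np.pi/2))).as_rotvec()
E
python3 - <<'E'
from h import *
P,r=pose(73,1.3);env.line_to(P,r,vel=110);env.hold(.3)
P,r=pose(25,1.3);env.line_to(P,r,vel=60);env.hold(.5)
t=env.observe();print(t["time_s"],t["ee_pos"]-P,t["grip_width"],t["ft_force"])
im=env.snapshot("side");crop(im,200,100,160,120,5,"pics/s6.png")
c=env.camera_info("wrist");np.save("w6T.npy",c["T"]);cv2.imwrite("pics/w6.png",env.snapshot("wrist")[...,::-1])
im=env.snapshot("top");crop(im,255,130,140,105,5.6,"pics/t6.png")
E
```

```text
18.9917 [ 0.0042122  -0.02084277  0.0281355 ] 13.0483602842861 [-0.60415202 -0.61728014 -1.90644003]
```

View pics/s6.png

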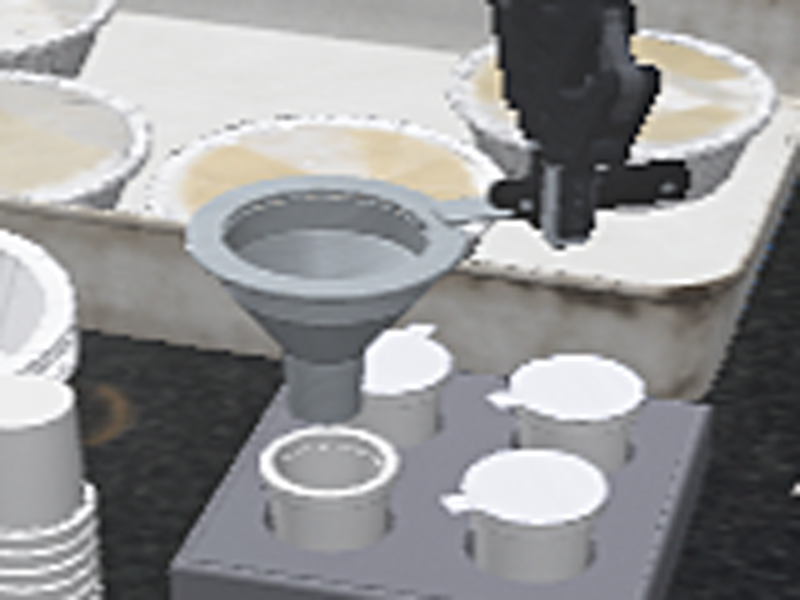

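View pics/w6.png

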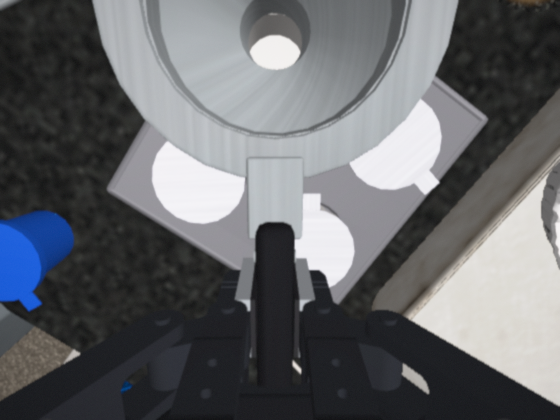

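In the side crop the pot rim spans x 259–398, y 427–497. The spout end spans x about 286–360 with its bottom at about row 424, and the lip spans x 188–475, y 176–298. In the wrist view, the white pot bottom shows through the spout at (275,53). I'll compare these with the model.

Run:
```python
from h import *
s=env.camera_info("side");ph=np.linspace(0,2*np.pi,181)
d=np.load("g.npy")[2];u=np.array([np.cos(d),np.sin(d),0]);l=np.array([-u[1],u[0],0])
sc=lambda q:(q-[200,100]+.5)*5-.5
def box(P):
    q=np.array([sc(proj(s,x)) for x in P]);return np.r_[q.min(0),q.max(0)].round(0)
circ=lambda r,z:np.c_[r*np.cos(ph),r*np.sin(ph),0*ph+z]
print("rim",box(MOUTH+circ(30,0)))
for t,ro in((-3,0),(-1.5,0),(0,0),(1.5,0),(0,-3),(0,3)):
    q=R.from_rotvec(np.radians(t)*l+np.radians(ro)*u);g=MOUTH+[0,0,25+86]+105*u
    f=lambda r,z:g+q.apply(circ(r,z)-105*u-[0,0,86])
    print(t,ro,"lip top",box(f(58,82)),"lip bot",box(f(58,78)),"spout",box(f(16,0)))
im=env.snapshot("side");print()
```

```text
rim [257. 428. 397. 499.]
-3 0 lip top [185. 188. 468. 318.] lip bot [186. 196. 468. 327.] spout [300. 403. 374. 441.]
-1.5 0 lip top [184. 183. 467. 311.] lip bot [184. 192. 467. 320.] spout [294. 398. 369. 436.]
0 0 lip top [183. 179. 467. 303.] lip bot [184. 187. 467. 312.] spout [289. 394. 364. 431.]
1.5 0 lip top [183. 174. 467. 296.] lip bot [183. 182. 466. 305.] spout [284. 389. 359. 426.]
0 -3 lip top [183. 185. 467. 297.] lip bot [184. 194. 467. 306.] spout [292. 400. 368. 434.]
0 3 lip top [183. 172. 467. 310.] lip bot [183. 181. 466. 318.] spout [286. 387. 361. 428.]
```

View pics/t6.png

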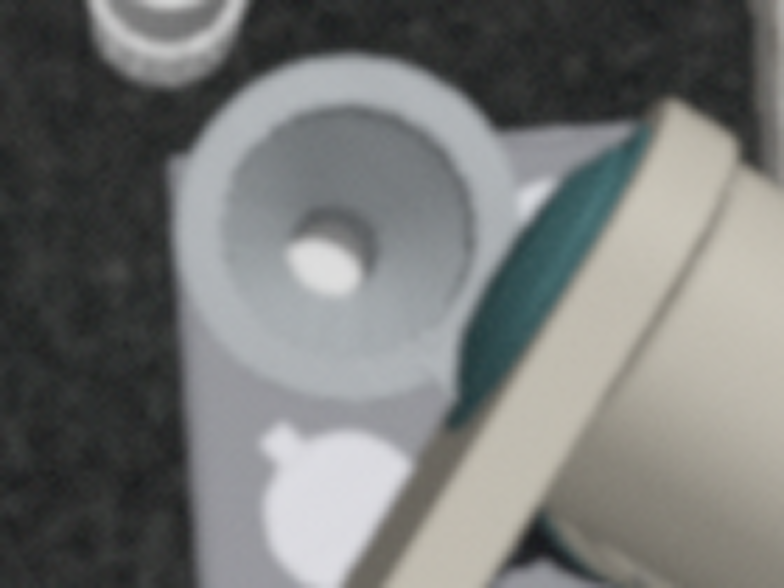

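I've now viewed all twelve pictures, so the last check is numeric. I'll compare the hanging funnel in w4, known to be level, with the gripped one in w5, using intensity profiles through the spout.

Run:
```python
from h import *
w=env.camera_info("wrist");d=np.load("g.npy")[2];u=np.array([np.cos(d),np.sin(d),0]);l=np.array([-u[1],u[0],0])
for n,col in(("w4",275),("w5",275),("w6",275)):
    g=cv2.imread(f"pics/{n}.png",0)[:,col-3:col+4].mean(1).astype(int);print(n,list(enumerate(g))[0:84:1] if 0 else " ".join(map(str,g[:84])))
    g=cv2.imread(f"pics/{n}.png",0); print("   row50",[int(x) for x in g[48:53].mean(0)[235:315]])
ax=np.array([588.0,-11.1,30])
for n in("w4","w5"):
    w["T"]=np.load(n+"T.npy")
    for t in ((0,) if n=="w4" else(-3,-1.5,0,1.5)):
        q=R.from_rotvec(np.radians(t)*l)
        gp=ax+105*u+[0,0,86] if n=="w4" else np.array([505.14,-75.46,222.61])
        f=lambda x,z:proj(w,gp+q.apply((x-105)*u+[0,0,z-86.]))[1].round(1)
        print(n,t,"bottom far/near r14.5",f(-14.5,0),f(14.5,0),"throat z25,30,35 far/near",[(f(-14.5,z),f(14.5,z)) for z in(25,30,35)],"lip near",f(58,82))
```

```text
w4 113 113 114 114 114 115 115 115 115 114 115 115 115 114 114 114 114 114 113 113 113 113 113 113 112 112 111 101 83 76 76 75 75 74 74 75 75 74 66 53 46 44 43 41 39 39 38 38 37 37 38 40 41 42 42 42 41 39 39 39 39 41 42 44 45 47 48 47 47 46 44 44 42 41 40 39 37 38 66 127 172 181 180 179
   row50 [179, 179, 178, 178, 177, 176, 176, 176, 175, 175, 174, 173, 172, 172, 171, 167, 155, 132, 122, 119, 115, 111, 99, 75, 51, 43, 39, 40, 40, 40, 40, 39, 38, 37, 37, 36, 35, 34, 35, 37, 38, 41, 43, 43, 45, 44, 43, 41, 40, 37, 35, 34, 33, 34, 35, 40, 48, 63, 79, 85, 87, 88, 89, 94, 110, 118, 120, 119, 118, 119, 121, 121, 120, 121, 120, 119, 121, 122, 121, 120]
w5 72 71 71 72 71 72 73 73 73 73 73 72 67 53 39 31 30 27 26 28 27 27 29 29 29 30 30 30 29 29 28 28 28 30 31 33 34 36 38 38 40 40 42 43 44 44 43 42 41 39 37 37 37 37 37 39 41 40 41 41 40 40 38 39 40 41 43 47 70 122 164 175 176 175 175 175 174 175 176 177 178 179 180 180
   row50 [185, 186, 186, 186, 186, 187, 188, 187, 184, 173, 157, 145, 138, 130, 103, 67, 50, 49, 48, 47, 45, 42, 41, 40, 39, 38, 37, 38, 37, 37, 37, 37, 37, 37, 36, 36, 37, 3
[... 1167 characters left out ...]
.8), np.float64(70.7)), (np.float64(1.3), np.float64(69.2)), (np.float64(-2.4), np.float64(67.6))] lip near 175.9
w5 -1.5 bottom far/near r14.5 13.4 72.2 throat z25,30,35 far/near [(np.float64(-1.1), np.float64(66.5)), (np.float64(-4.5), np.float64(65.1)), (np.float64(-8.2), np.float64(63.7))] lip near 176.1
w5 0 bottom far/near r14.5 7.0 67.3 throat z25,30,35 far/near [(np.float64(-7.1), np.float64(62.3)), (np.float64(-10.4), np.float64(61.1)), (np.float64(-14.0), np.float64(59.9))] lip near 176.5
w5 1.5 bottom far/near r14.5 0.5 62.4 throat z25,30,35 far/near [(np.float64(-13.2), np.float64(58.1)), (np.float64(-16.4), np.float64(57.1)), (np.float64(-19.9), np.float64(56.0))] lip near 176.9
```

Run:
```python
from h import *
c=env.camera_info("top");im=cv2.imread("pics/t6.png")
for U,V in((345,226.5),(346,225)): print(onz(c,255+(U+.5)/5.6-.5,130+(V+.5)/5.6-.5,171.6))
# hough on lip
g=cv2.GaussianBlur(cv2.cvtColor(im,cv2.COLOR_BGR2GRAY),(9,9),3)
k=cv2.HoughCircles(g,cv2.HOUGH_GRADIENT,1.5,100,param1=60,param2=40,minRadius=160,maxRadius=190);print(k)
if k is not None:
  U,V,r=k[0][0];print(onz(c,255+(U+.5)/5.6-.5,130+(V+.5)/5.6-.5,171.6))
print(58*415.4/(938.5-171.6)*5.6)
```

```text
[ 639.27822649 -240.33752623  171.6       ]
[ 639.77662907 -240.67880998  171.6       ]
[[[348.75 231.75 177.1 ]]]
[ 637.50478315 -241.55201009  171.6       ]
175.93156865301862
```

Referencing the level hanging funnel, true sag is only about 0.5°, and the top view puts the lip about 1–2 mm to +y. I'll apply small corrections and descend to 10 mm, then check numerically.

Run:
```python
from h import *
P,r=pose(25,.6,(0,-.8));env.line_to(P,r,vel=20)
P,r=pose(10.3,.6,(0,-.8));print(env.line_to(P,r,vel=20,guard=6));env.hold(1)
t=env.observe();print(t["time_s"],t["ee_pos"]-P,t["grip_width"],t["ft_force"].round(2),abs(t["qvel"]).max())
w=env.snapshot("wrist");cv2.imwrite("pics/w7.png",w[...,::-1]);g=cv2.cvtColor(w,cv2.COLOR_RGB2GRAY)
print("col",g[:84,272:279].mean(1).astype(int).tolist());print("row50",g[48:53,235:315].mean(0).astype(int).tolist())
# side: columns through spout / rim gap
im=env.snapshot("side");s=env.camera_info("side");print(proj(s,MOUTH),proj(s,MOUTH+[0,0,10.3]),[proj(s,MOUTH+[x,y,z]).round(1).tolist() for x,y,z in((5,-15,10.3),(-5,15,10.3),(5,-29,0),(-5,29,0))])
gs=cv2.cvtColor(im,cv2.COLOR_RGB2GRAY)
for v in range(174,203): print(v,gs[v,248:284].tolist())
```

```text
False
21.325 [-0.02118747  0.01905043 -0.01697519] 12.932342724023574 [-0.23  0.13 -1.76] 0.0016284708676874793
col [70, 69, 68, 68, 69, 69, 70, 70, 70, 70, 70, 71, 75, 85, 93, 94, 95, 95, 95, 95, 95, 95, 96, 96, 97, 111, 160, 216, 234, 238, 238, 238, 238, 238, 238, 238, 238, 239, 239, 238, 239, 239, 239, 239, 239, 239, 239, 239, 239, 239, 239, 239, 239, 240, 240, 239, 240, 240, 240, 240, 240, 240, 240, 240, 240, 240, 240, 239, 233, 212, 179, 170, 170, 170, 169, 169, 169, 170, 170, 171, 172, 173, 174, 174]
row50 [179, 179, 180, 179, 180, 180, 181, 181, 176, 165, 150, 139, 135, 152, 198, 232, 239, 239, 240, 240, 240, 240, 240, 240, 240, 240, 240, 239, 239, 239, 239, 239, 239, 240, 239, 239, 239, 239, 239, 239, 239, 239, 239, 239, 239, 239, 239, 239, 239, 239, 239, 239, 239, 239, 239, 239, 239, 239, 239, 239, 239, 238, 238, 238, 234, 206, 142, 96, 90, 96, 108, 122, 131, 130, 130, 130, 129, 128, 128, 127]
[264.98993828 192.17326219] [264.96185049 188.03954016] [[265.1, 184.4], [264.8, 191.8], [267.2, 185.4], [262.6, 199.2]]
174 [60, 57, 57, 53, 50, 51, 56, 81, 91, 90, 90, 93, 92, 92, 92
[... 4422 characters left out ...]
2, 138, 141, 141, 145, 146, 144, 147, 172, 187, 189, 190, 190, 191, 171, 157, 155, 153, 152, 150, 149, 146, 127, 123, 137, 143, 142, 140, 141, 141]
200 [141, 141, 142, 140, 142, 120, 146, 156, 139, 136, 151, 154, 153, 153, 156, 155, 156, 157, 158, 157, 157, 157, 157, 156, 158, 151, 131, 132, 134, 128, 140, 142, 141, 143, 141, 142]
201 [141, 142, 140, 142, 145, 101, 138, 157, 147, 141, 132, 132, 141, 148, 156, 159, 160, 162, 161, 163, 159, 155, 150, 139, 144, 150, 146, 142, 134, 120, 137, 145, 141, 142, 141, 141]
202 [140, 141, 140, 142, 135, 90, 140, 159, 147, 141, 140, 144, 146, 151, 153, 153, 154, 155, 156, 156, 156, 156, 156, 154, 152, 148, 145, 141, 132, 98, 124, 144, 142, 141, 141, 141]
```

The side image agrees. Rim centre column is 265.5 and spout centre column about 264.9 (about 0.7 mm apart). The spout's lower edge is within 0.6 px of the 10 mm prediction. The wrist view shows no grip slip and the force is steady, so I'm handing in.

```bash
python3 -c "
from h import *
env.hand_in();print(env.observe()['time_s'])"
```

```text
the job is handed in; nothing more can be done
the job is handed in; nothing more can be done
```

The empty pot is seated, open end up, in the tray's free well and released. I then lifted the funnel by its handle, carried it over high, and handed in at about 21 s. It was still gripped and motionless, with the spout about 10 mm above the pot's mouth.

**Pot:** after release, the wrist view showed the rim within about 1 mm of the predicted well centre.

**Spout over the mouth:** at the final pose the side view put the spout within about 1 mm of centre. Height read as 10 to 11.5 mm above the rim.

**Grip and contact:** there was no sign of slip, the wrist force stayed steady at about -1.8 N vertical, and the force guard did not trip on the last descent.

**Checks that disagreed:**
- **Level:** estimates of the funnel's sag in the grip ranged from 0.3° to 1.5°. I compensated 0.6°, so it is level only to about 1°.
- **Centring:** before the last correction the top camera put the lip about 2 mm to +y, while the side and wrist views showed almost no offset. I corrected 0.8 mm and did not repeat the top view.
- **Seating height:** the pot touched bottom 0.8 mm higher than calculated, so the gap may be slightly under 10 mm if that is real.

I had used all 12 picture views before the final pose, so I checked that pose from pixel values only. I did not re-check the sealed pots and stack after the carry. They looked undisturbed in the last pictures I viewed, taken with the funnel 25 mm above the mouth, where the stack was only partly in view.

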